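# Fit the lamp of a bench UV water steriliser and secure it

### The arm

A 6-joint arm with a two-finger parallel gripper is mounted at the origin on a cart in front of the work surface, level with it; the furniture and walls round the work are solid. World frame = base frame: x ahead of the robot, y to its left, z up, the work surface at z = 0. Lengths are in m, angles in degrees, forces in N, time in s.
With the tool pointing down it reaches from about 0.4 to 0.825 m from the base axis. Payload 7 kg.
Tool frame: the origin (TCP) lies midway between the tips of the shut fingers; the grasp point (between the pads) lies 19 mm behind it; y points along the fingers, z is the direction in which the jaws open and shut, and the axes are right-handed (so a half turn about y gives the same grasp; the last joint's range is limited). The gripper opens to 88 mm and grips with 3 to 60 N. Pads are 19 mm wide; open, the fingers measure 130 mm over their backs; the gripper's body (78 mm by 193 mm) begins 47 mm behind the grasp point.
Start: joints at [-50.357, 20.546, 0.682, 0, -70.136, -16.507], TCP at [0.265, -0.621, 0.227] pointing down, gripper open.
Joint ranges: [-176.03, 176.03], [-82.01, 121.73], [-58.28, 71.71], [-173.87, 95.51], [-174.79, -0.11], [-173.66, 173.66]. Speed limits (degrees/s): [136.94, 136.94, 172.46, 180, 180, 180].

### API

Orientations are given as [roll, pitch, yaw] about the fixed x, y, z axes, in that order (R = Rz(yaw) Ry(pitch) Rx(roll)).
In Python, from plant import ctrl gives the robot as it stands.
- The arm moves only by the tool step_arm, never from a script. Its argument "rows" is a list that holds one entry, the list of rows, each a list of 7 numbers: the gripper command: -1 is shut, 1 is fully open, values between are in proportion, then the shift along the world's x, y, z in cm, then the turn, a rotation vector about the world's x, y, z in degrees. In form: [[[fingers, tx, ty, tz, rx, ry, rz], ...]]. A call has 1 to 12 rows; each row shifts and turns the commanded pose from where the row before left it; what a row does not reach is not made up. A row lasts 1/8 s, in which the tool goes at most 62.5 mm and 10.7 degrees, less where a joint would pass 70% of its speed; a pose out of reach is approached as far as the arm can. A call is refused whole if a number of a shift passes 6.25 or a number of a turn 10.7, either way. A call with a gripper value outside its range is refused whole. The fingers move at their own pace and stop on an object; the grip force is fixed at half the most. Time passes only in rows, so rows that do not move let the fingers close. It gives the time, the measured TCP pose, the force and the opening at its end, in the units of the state.
- ctrl.get_obs(): the state, without advancing time (a new reading comes with each control period).
- ctrl.snapshot(name): name is "side" or "top" or "wrist"; returns the picture (480x640x3 uint8, blue, green, red); there is no depth.
- ctrl.camera_params(name): a dict with "vertical_fov" (degrees; the focal length in pixels is half the picture's height over the tangent of half this angle, whatever the lens; pixels are square), "cx", "cy" (the principal point, pixels), "k1" (the pictures are not rectified: a ray, as slopes to the right and down, at radius r is drawn at 1 + k1 r^2 times it, then the intrinsics apply), "rvec" (rotation vector, rad) and "tvec" (3), from world to camera coordinates, as OpenCV has them. Camera axes: x right, y down, z forward; pixel columns grow to the right and rows downward; lengths in m; the calibration is good to about 2 mm. A picture is of the moment at which its call begins: read the wrist's pose just before it. camera_params takes no time and is no camera call; for the wrist camera it gives the pose at the moment of the call.
- ctrl.close_job(): hands the job in, once; it reports no verdict.
The state is a dict: "clock": time; "joint_pos": joint angles; "qvel": joint speeds; "tau": joint torques, N m; "tool_pos": TCP position; "orientation": TCP orientation; "force": force on the tool from outside, world axes, zero at the start; "moment": the same for the moment, N m; "opening": finger opening in m.
Only numpy, scipy, OpenCV 4.12 (cv2) and the standard library are available. Lean on these libraries where they do the work, as an engineer would, in place of code of your own. Each camera call takes 0.05 s, during which the arm holds its last target. There are 200 camera calls.

### The job

Fit the new UV lamp into the steriliser: lift the glass tube out of its packing tray, slide it tip first about halfway into the black-nutted mouth and let go, so that the sleeve carries it; then take it again farther back, at the white base, or push on the base's end, and push it home until the base meets the nut. Finally swing the keeper arm with the red tip shut behind the base. The lamp is glass: never let it fall to the bench; and leave the water can, the yellow-lidded cup and the sample tube where they are.

Things in the scene. Friction and masses are not known exactly. Their poses are not given: they have to be found in the camera images.
- lamp_mid (a point): UV lamp, middle of its length, on its axis; 46 mm above the bench at the start. Straight rod 200 mm long, 90 g: clear glass tube 16 mm in diameter with a rounded tip (front 165 mm), then a round white ceramic base 24 mm in diameter, 35 mm long, with a thin blue ring. x axis along the rod from base to tip. The base ends 100 mm behind this point; the balance point is 10 mm behind it.
- lamp_tip (a point): centre of the lamp's glass tip, on the axis, 100 mm ahead of its middle
- lamp_shoulder (a point): front face of the white base, on the lamp's axis, 65 mm behind its middle; the shoulder that meets the nut when the lamp is home (165 mm of glass is then inside). Let go about halfway in, the lamp stays, but its base droops some 4 to 6 mm below the sleeve's axis; gripped there, it slides freely once lifted level with the mouth.
- packing_tray: open cardboard tray 232 x 84 mm, walls 16 mm high, fixed; origin at the middle of its underside, below the lamp's middle; x axis from the lamp's base to its tip. The lamp lies level in two dark grey foam saddles 56 mm high, one round its base and one round its tip; between them it is free to grasp, from 74 mm behind its middle to 76 mm ahead.
- sleeve_mouth (a point): centre of the sleeve's round mouth in the outer face of the black ribbed nut (42 mm in diameter, 22 mm long) of the fixed steriliser, 85 mm above the bench. x axis: level, into the sleeve (the way the lamp goes in); y left, z up. Sleeve: about 20 mm inside, 170 mm deep. Behind the nut: steel flange 67 mm, chamber 60 mm in diameter, a blue-capped port 130 mm behind the mouth, 54 mm above the axis.
- keeper_pivot (a point): vertical pivot of the keeper, at the height of the sleeve's axis, 43 mm in front of the mouth and 75 mm to the right of the axis (seen looking into the sleeve); its boss has a radius of 13 mm and stands 14 mm above this point
- keeper_end (a point): centre of the red tip (20 mm long, 11 mm thick, 19 mm tall) of the keeper arm, 89 mm from the pivot. The arm is a level steel bar, 7 mm thick, 16 mm tall, at the height of the sleeve's axis; it swings about the pivot and stays where it is left (about 1 N at the tip moves it). x axis: square to the arm, the way in which it closes; y axis: along the arm, away from the pivot.
- keeper (a joint): angle of the keeper arm, rad: 0 = shut against its stop, square across behind the lamp base (2.5 mm clear of a lamp that is home); 1.57 = pointing straight out, parallel to the sleeve, away from the steriliser; up to 2.4. It starts open, between 1.55 and 1.85. A lamp that is not home blocks it.
- water_can: white water can with a red cap, 70 x 100 x 138 mm; origin at the middle of its underside; bystander
- yellow_cup: white specimen cup with a yellow lid, the one between tray and steriliser, 55 mm in diameter, 59 mm tall; origin at the middle of its underside; bystander
- sample_tube: capped sample tube, 85 x 16 x 16 mm, lying on the bench on the right; origin at its underside; bystander
- steriliser: the steriliser, a steel cylinder lying on a grey base plate; origin on the bench, straight below the sleeve's mouth; axes as those of sleeve_mouth. The base plate is 14 mm high and reaches 60 mm in front of the mouth.
- microscope: fixed microscope to the left of the packing tray, an obstacle about 0.4 m tall: it fills roughly 0.16 m round its origin (on the bench), its eyepieces lean towards the robot
- centrifuge: fixed blue centrifuge to the right of the steriliser, an obstacle 0.26 m tall, 0.26 m wide at the bench and narrower above; origin on the bench at its middle

How it is judged:
By the outcome, as a careful person would: the job done as asked, in the order asked, and still so for the second after the job is handed in, with the robot touching nothing.
It also fails if it takes over 72 s, if anything falls off the work surface, if the arm or the gripper's body presses on something with over 40 N, if the wrist force passes 120 N, or if a joint passes its speed limit or range.

## Working session

There is one attempt and no reset: what is moved stays moved. The work goes in short steps, Python scripts to look and compute and a tool call to move; the robot and the scene stay as the last step left them, time stands still between calls to the robot, and variables do not carry over. Pictures are saved under pics/ and viewed, about 8 in all and at most 12, crops included, and the job is handed in when it is done.

Besides the shell and the picture viewer there is one more tool, called after "Emit:" by a JSON object that holds its "api" and its "payload". step_arm: Moves the arm, as the interface text tells. Its arguments: {"type":"object","properties":{"rows":{"type":"array"}},"required":["rows"]}

```bash
mkdir -p pics; cat > h.py <<'E'
import numpy as np, cv2
from plant import ctrl
from scipy.spatial.transform import Rotation as R
def cam(n):
    p=ctrl.camera_params(n); f=240/np.tan(np.radians(p['vertical_fov'])/2)
    Rm=R.from_rotvec(np.array(p['rvec']).ravel()).as_matrix(); t=np.array(p['tvec']).ravel()
    return dict(f=f,cx=p['cx'],cy=p['cy'],k1=p['k1'],R=Rm,t=t,C=-Rm.T@t)
def ray(c,uv):
    d=(np.array(uv,float)-[c['cx'],c['cy']])/c['f']; s=d.copy()
    for _ in range(30): s=d/(1+c['k1']*(s@s))
    v=c['R'].T@np.array([s[0],s[1],1]); return v/np.linalg.norm(v)
def atz(c,uv,z):
    v=ray(c,uv); return c['C']+v*(z-c['C'][2])/v[2]
def proj(c,P):
    q=c['R']@np.array(P,float)+c['t']; s=q[:2]/q[2]; return s*(1+c['k1']*(s@s))*c['f']+[c['cx'],c['cy']]
def tri(*cu):
    A=np.zeros((3,3));b=np.zeros(3)
    for c,uv in cu:
        v=ray(c,uv);M=np.eye(3)-np.outer(v,v);A+=M;b+=M@c['C']
    X=np.linalg.solve(A,b); return X,[np.round(proj(c,X)-uv,1) for c,uv in cu]
E
python3 - <<'E'
from h import *
for n in ['top','side']:
    cv2.imwrite(f'pics/{n}0.png',ctrl.snapshot(n)); c=cam(n); print(n,c['C'],c['f'],c['k1'],c['R'])
o=ctrl.get_obs(); print(o)
E
```

```text
top [0.30949052 0.10284796 1.34391119] 587.0341344202994 -0.09842648827324048 [[-3.73959611e-03 -9.99738210e-01  2.25726958e-02]
 [-9.90909376e-01  6.69084588e-04 -1.34529409e-01]
 [ 1.34479087e-01 -2.28705815e-02 -9.90652468e-01]]
side [-0.46097285 -0.23489452  1.37807668] 619.0642838143709 -0.09361829880241501 [[ 3.34520886e-01 -9.42388290e-01 -2.95308109e-04]
 [-7.38594841e-01 -2.61985393e-01 -6.21161263e-01]
 [ 5.85297734e-01  2.08009529e-01 -7.83682715e-01]]
{'clock': 0.1, 'joint_pos': array([-5.03576909e+01,  2.05873239e+01,  6.40809752e-01, -1.74118082e-02,
       -7.01326160e+01, -1.65068617e+01]), 'qvel': array([-0.01068883, -0.1238272 ,  0.05062105, -0.00848084, -0.11727454,
        0.02319729]), 'tau': array([-1.30023684e-03, -5.84164166e+01,  2.93753207e+01,  7.01566458e+00,
        1.01702206e-02, -5.57185717e-05]), 'tool_pos': array([ 0.26503688, -0.62035429,  0.22573102]), 'orientation': array([-8.99194799e+01,  6.79075309e-03,  2.31295235e+01]), 'force': array([ 0.61096218,  0.30275233, -0.05286349]), 'moment': array([ 0.0334226 , -0.02938257, -0.04427997]), 'opening': 0.08787617533642503}
```

View pics/top0.png

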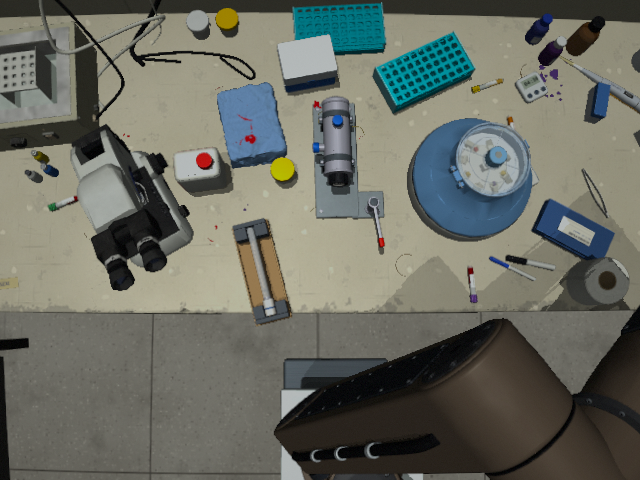

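View pics/side0.png

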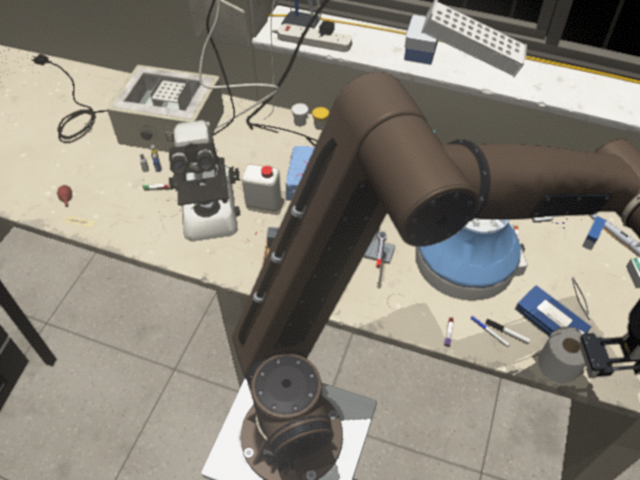

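Top view: the lamp lies from its base at about (269,308) to its tip at (250,226). The mouth is near (339,185), the keeper pivot at (375,203), the red tip at (381,243) and the cup at (283,169). In the side view the arm hides most of this.

```bash
python3 - <<'E'
from h import *
c=cam('top'); im=cv2.imread('pics/top0.png')
cv2.imwrite('pics/c1.png',cv2.resize(im[85:325,225:395],None,fx=2.5*1,fy=2.5,interpolation=cv2.INTER_CUBIC))
for n,uv,z in [('base end',(269.5,312),.046),('tip',(249.5,228),.046),('mouth',(339,184),.085),('port',(338,120),.139),('pivot',(375,202),.099),('kend',(380,243),.09),('cup',(283,169),.059),('cap',(204,160),.14),('mouthside',(336,100),.115)]:
    print(n,np.round(atz(c,uv,z),4))
E
```

```text
base end [0.3224 0.1816 0.046 ]
tip [0.5089 0.2275 0.046 ]
mouth [0.6006 0.0288 0.085 ]
port [0.7285 0.0328 0.139 ]
pivot [ 0.5577 -0.0482  0.099 ]
kend [ 0.4693 -0.0585  0.09  ]
cup [0.641  0.1528 0.059 ]
cap [0.6398 0.3166 0.14  ]
mouthside [0.7829 0.0353 0.115 ]
```

View pics/c1.png

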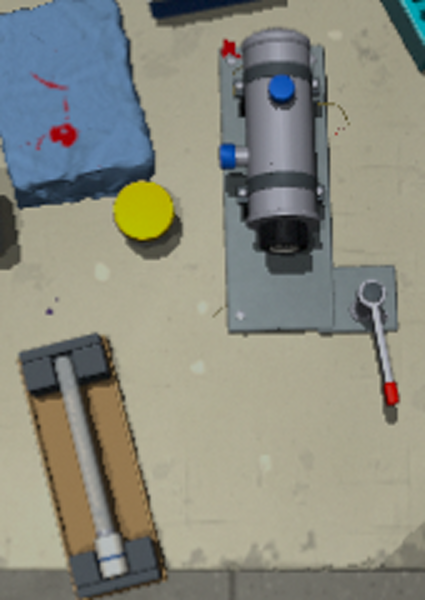

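Crop: the lamp runs from (271,316) to (250,228) in full-frame pixels, base toward the robot. The keeper points outward. Next I swing over the scene so the wrist camera can measure it.

Emit:
{"api": "step_arm", "payload": {"rows": [[[1, 1, 3, 4.8, 0, 0, -1], [1, 1, 3, 4.8, 0, 0, -1], [1, 1, 3, 4.8, 0, 0, -1], [1, 1, 3, 4.8, 0, 0, -1], [1, 1.4, 5.8, 0, 0, 0, -1], [1, 1.4, 5.8, 0, 0, 0, -1], [1, 1.4, 5.8, 0, 0, 0, -1], [1, 1.4, 5.8, 0, 0, 0, -1], [1, 1.4, 5.8, 0, 0, 0, -1], [1, 1.4, 5.8, 0, 0, 0, 0], [1, 1.4, 5.8, 0, 0, 0, 0], [1, 1.4, 5.8, 0, 0, 0, 0]]]}}

```text
clock: 1.6
tool_pos: [0.4169, -0.0348, 0.4187]
orientation: [-90.0, -0.0, 14.2]
force: [1.4, -0.1, 0.1]
opening: 0.0878
```

```bash
python3 - <<'E'
from h import *
o=ctrl.get_obs(); print(o['clock'],o['tool_pos'],o['orientation'])
c=cam('wrist'); print(c['C'],c['f'],c['k1'],c['R'])
for P in [(.413,.205,.046),(.6,.03,.085),(.47,-.058,.09),(.5577,-.048,.099)]: print(proj(c,P))
t=cam('top')
for uv,z in [((165,258),.35),((122,285),.35),((190,210),.1),((450,110),.0),((495,157),.26)]: print(uv,atz(t,uv,z))
E
```

```text
1.6 [ 0.41689221 -0.03477488  0.41866791] [-8.99881822e+01 -3.47057361e-02  1.41540717e+01]
[ 0.35463829 -0.05080992  0.57706693] 378.22794707204866 0.007829864745104475 [[-2.44900072e-01  9.69548313e-01 -1.54676717e-04]
 [ 9.40578511e-01  2.37621235e-01  2.42586506e-01]
 [ 2.35236092e-01  5.92639673e-02 -9.70129766e-01]]
[472.86114001 233.33666951]
[322.94400495 334.04087357]
[283.46200153 233.88603235]
[275.39531866 298.44961939]
(165, 258) [0.41066244 0.34187422 0.35      ]
(122, 285) [0.36454106 0.41432555 0.35      ]
(190, 210) [0.53993889 0.3511084  0.1       ]
(450, 110) [ 0.80478215 -0.24697436  0.        ]
(495, 157) [ 0.61505638 -0.26392019  0.26      ]
```

```bash
python3 - <<'E'
from h import *
import pickle
c=cam('wrist'); im=ctrl.snapshot('wrist'); cv2.imwrite('pics/w1.png',im); pickle.dump(c,open('w1.pkl','wb'))
E
```

Emit:
{"api": "step_arm", "payload": {"rows": [[[1, 0.3, 5, 0, 0, 0, 0], [1, 0.3, 5, 0, 0, 0, 0], [1, 0, 5, -1, 0, 0, 0], [1, 0, 0, 0, 0, 0, 0], [1, 0, 0, 0, 0, 0, 0]]]}}

```text
clock: 2.28
tool_pos: [0.423, 0.1133, 0.4084]
orientation: [-90.0, 0.0, 14.2]
force: [-0.7, -0.1, -1.6]
opening: 0.0876
```

```bash
python3 - <<'E'
from h import *
import pickle
c=cam('wrist'); im=ctrl.snapshot('wrist'); cv2.imwrite('pics/w2.png',im); pickle.dump(c,open('w2.pkl','wb'))
a=cv2.imread('pics/w1.png')
w1=pickle.load(open('w1.pkl','rb'))
for P in [(.413,.205,.046),(.6,.03,.085),(.47,-.058,.09),(.5577,-.048,.099)]: print(proj(w1,P),proj(c,P))
E
```

```text
[472.86114001 233.33666951] [376.50242947 205.57429615]
[322.94400495 334.04087357] [220.04894532 309.82621679]
[283.46200153 233.88603235] [170.22331915 203.28467336]
[275.39531866 298.44961939] [164.61202899 271.32818064]
```

View pics/w1.png

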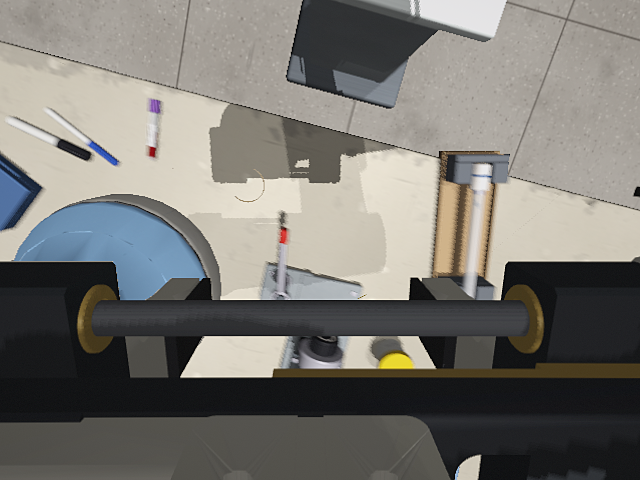

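View pics/w2.png

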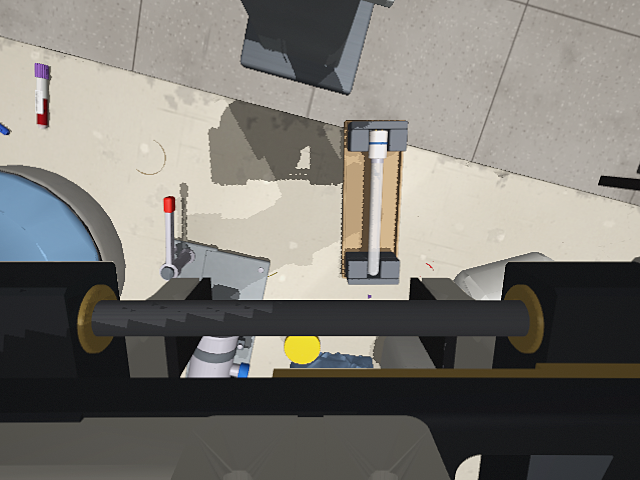

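w2 shows the lamp cleanly: base end (378,131), tip (375,276), red keeper tip (169,204), pivot (169,271). The mouth is hidden by the gripper, so I move forward to see it.

Emit:
{"api": "step_arm", "payload": {"rows": [[[1, 4, -2.5, 0, 0, 0, -4], [1, 4, -2.5, 0, 0, 0, -4], [1, 4, -2.5, 0, 0, 0, -4], [1, 3.5, -2, 0, 0, 0, 0], [1, 0, 0, 0, 0, 0, 0], [1, 0, 0, 0, 0, 0, 0]]]}}

```text
clock: 3.08
tool_pos: [0.578, 0.0171, 0.4086]
orientation: [-90.0, 0.0, 2.0]
force: [-0.7, 0.7, 0.1]
opening: 0.0877
```

```bash
python3 - <<'E'
from h import *
import pickle
c=cam('wrist'); im=ctrl.snapshot('wrist'); cv2.imwrite('pics/w3.png',im); pickle.dump(c,open('w3.pkl','wb'))
print(proj(c,(.6,.03,.085)))
a=cv2.imread('pics/w2.png')
A=cv2.resize(a[110:290,330:430],None,fx=3,fy=3,interpolation=cv2.INTER_CUBIC)
B=cv2.resize(im[60:260,220:380],None,fx=3,fy=3,interpolation=cv2.INTER_CUBIC)
o=np.zeros((600,800,3),np.uint8); o[:540,:300]=A; o[:600,310:790]=B; cv2.imwrite('pics/c3.png',o)
t=cam('top');w=pickle.load(open('w2.pkl','rb'))
for n,u,v in [('base end',(271,315.8),(378,131)),('tip',(250.2,228.2),(375,276)),('kend',(381,242),(169,204)),('pivot',(373.5,202.5),(169,271))]: print(n,tri((t,u),(w,v)))
E
```

```text
[319.79148385 217.26703236]
base end (array([0.31516655, 0.1800709 , 0.02982594]), [array([-0.4, -0.5]), array([-0.4, -0.9])])
tip (array([0.50272326, 0.22310597, 0.08006879]), [array([-0.2,  0.2]), array([-0.4,  0.3])])
kend (array([ 0.47244664, -0.06142855,  0.08401535]), [array([-0.1, -0.1]), array([-0.1, -0.2])])
pivot (array([ 0.55841871, -0.04521236,  0.09181951]), [array([-0.2, -0.2]), array([-0.3, -0.4])])
```

View pics/c3.png

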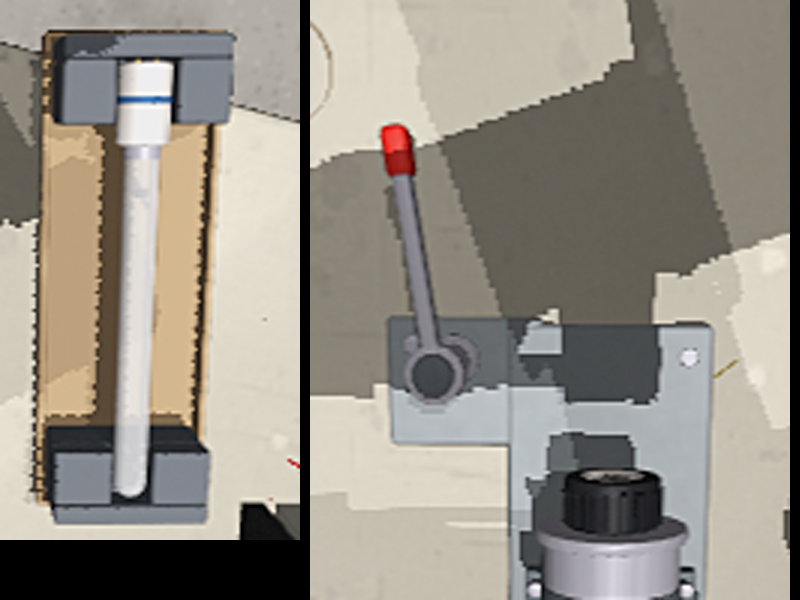

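```bash
python3 - <<'E'
from h import *
import pickle
t=cam('top');w=pickle.load(open('w2.pkl','rb'));v=pickle.load(open('w3.pkl','rb'))
L=lambda x,y:(330+x/3,110+y/3)
Rr=lambda x,y:(220+(x-310)/3,60+y/3)
C=lambda x,y:(225+x/2.5,85+y/2.5)
for z in (.046,):
  s=atz(w,L(144,147),z+.008);e=atz(w,L(146,60),z+.006);p=atz(w,L(131,496),z);print('shoulder,baseend,tip',s,e,p,np.linalg.norm((s-p)[:2]))
  s=atz(t,C(109,540),z+.008);e=atz(t,C(116,578),z);p=atz(t,C(63,357),z);print('top',s,e,p)
print('mouth w3',atz(v,Rr(613.5,482),.085),'top',atz(t,C(283,247),.085), tri((v,Rr(613.5,482)),(t,C(283,247))))
print('nut/flange axis: flange mid',atz(v,Rr(614,540),.085))
for a in [(712,325),(705,600),(510,440),(510,600)]: print('plate',atz(v,Rr(*a),.014))
for a in [(229,331),(233,60),(333,331),(322,50)]: print('plate top',atz(t,C(*a),.014))
print('port',atz(t,C(281,88),.139),'chamber far',atz(t,C(278,35),.115))
for n,a,b,z in [('kend',(397,148),(391,394),.0945),('pivot',(433,373),(372,293),.099)]: print(n,atz(v,Rr(*a),z),atz(t,C(*b),z),tri((v,Rr(*a)),(t,C(*b))))
E
```

```text
shoulder,baseend,tip [0.35226098 0.18746583 0.054     ] [0.31661359 0.17801241 0.052     ] [0.51158389 0.23018784 0.046     ] 0.16495138314336627
top [0.34625047 0.18317516 0.054     ] [0.31322026 0.17734334 0.046     ] [0.50936729 0.22592544 0.046     ]
mouth w3 [0.60439429 0.03196602 0.085     ] top [0.60105675 0.03053139 0.085     ] (array([0.60285828, 0.03122706, 0.08440076]), [array([-0.5, -1.3]), array([-0.3, -0.7])])
nut/flange axis: flange mid [0.63011814 0.03328472 0.085     ]
plate [0.53976266 0.0783487  0.014     ]
plate [0.67691341 0.08355429 0.014     ]
plate [ 0.59861997 -0.01714837  0.014     ]
plate [ 0.68046883 -0.01545888  0.014     ]
plate top [0.53840205 0.07682848 0.014     ]
plate top [0.79905575 0.07221233 0.014     ]
plate top [ 0.53843767 -0.01898337  0.014     ]
plate top [ 0.80954575 -0.01244424  0.014     ]
port [0.72807944 0.03406943 0.139     ] chamber far [0.78518423 0.03488224 0.115     ]
kend [ 0.47205564 -0.05938096  0.0945    ] [ 0.46956933 -0.06101334  0.0945    ] (array([ 0.47104322, -0.06195529,  0.08230272]), [array([-0.5,  0. ]), array([-0.3,  0. ])])
pivot [ 0.55913011 -0.04430456  0.099     ] [ 0.55722804 -0.04553418  0.099     ] (array([ 0.56105733, -0.04731242,  0.07950033]), [array([-0.4,  0. ]), array([-0.2,  0. ])])
```

Emit:
{"api": "step_arm", "payload": {"rows": [[[0.3, -4.3, 2, -3, 0, 0, 3.25], [0.3, -4.3, 2, -3, 0, 0, 3.25], [0.3, -4.3, 2, -3, 0, 0, 3.25], [0.3, -4.4, 2, -3, 0, 0, 3.25], [0.3, 0, 1, -5, 0, 0, 0], [0.3, 0, 1, -5, 0, 0, 0], [0.3, 0, 1, -5, 0, 0, 0], [0.3, 0, 3.7, 0, 0, 0, 0], [0.3, 0, 3.7, 0, 0, 0, 0], [0.3, 0, 0, 0, 0, 0, 0], [0.3, 0, 0, 0, 0, 0, 0]]]}}

```text
clock: 4.5
tool_pos: [0.4047, 0.2023, 0.139]
orientation: [-90.0, -0.0, 15.2]
force: [-0.1, -0.7, 0.3]
opening: 0.057
```

Emit:
{"api": "step_arm", "payload": {"rows": [[[0.3, 0, 0, -4, 0, 0, 0], [0.3, 0, 0, -3.2, 0, 0, 0], [0.3, 0, 0, -2, 0, 0, 0], [0.3, 0, 0, -1, 0, 0, 0], [0.3, 0, 0, -1, 0, 0, 0], [0.3, 0, 0, 0, 0, 0, 0], [-0.4, 0, 0, 0, 0, 0, 0], [-1, 0, 0, 0, 0, 0, 0], [-1, 0, 0, 0, 0, 0, 0], [-1, 0, 0, 0, 0, 0, 0]]]}}

```text
clock: 5.75
tool_pos: [0.4053, 0.2024, 0.0267]
orientation: [-90.0, -0.0, 15.1]
force: [-0.6, 0.5, -1.0]
opening: 0.0228
```

```bash
python3 - <<'E'
from h import *
o=ctrl.get_obs(); print(o['clock'],o['tool_pos'],o['orientation'],o['force'],o['moment'],o['opening'])
E
```

```text
5.75 [0.40526109 0.20240283 0.02673415] [-8.99881214e+01 -1.77917467e-02  1.51409939e+01] [-0.6157994   0.45201288 -0.96816949] [ 0.00426878  0.010659   -0.03077183] 0.02275070133450105
```

Emit:
{"api": "step_arm", "payload": {"rows": [[[-1, 0, 0, 0, 0, 0, 0], [-1, 0, 0, 0, 0, 0, 0], [-1, 0, 0, 0, 0, 0, 0], [-1, 0, 0, 0, 0, 0, 0]]]}}

```text
clock: 6.25
tool_pos: [0.4052, 0.2023, 0.0266]
orientation: [-90.0, 0.0, 15.1]
force: [0.0, 0.1, 0.7]
opening: 0.0147
```

Emit:
{"api": "step_arm", "payload": {"rows": [[[-1, 0, 0, 0, 0, 0, 0], [-1, 0, 0, 0.5, 0, 0, 0], [-1, 0, 0, 1, 0, 0, 0], [-1, 0, 0, 1.5, 0, 0, 0], [-1, 0, 0, 2, 0, 0, 0], [-1, 0, 0, 2, 0, 0, 0], [-1, 0, 0, 2, 0, 0, 0], [-1, 0, 0, 0, 0, 0, 0], [-1, 0, 0, 0, 0, 0, 0]]]}}

```text
clock: 7.38
tool_pos: [0.4049, 0.2021, 0.1164]
orientation: [-90.0, 0.0, 15.1]
force: [0.8, -0.4, -0.0]
opening: 0.0152
```

```bash
python3 - <<'E'
from h import *
o=ctrl.get_obs(); print(o['clock'],o['tool_pos'],o['orientation'],o['force'],o['moment'],o['opening'])
E
```

```text
7.375 [0.40486644 0.20208175 0.1163799 ] [-8.99891387e+01  1.19917191e-02  1.51234291e+01] [ 0.80755399 -0.37341077 -0.03668849] [-0.03274344 -0.02067898  0.02202726] 0.01518193846063679
```

Emit:
{"api": "step_arm", "payload": {"rows": [[[-1, 1, -2.5, 0, 0, 0, -2], [-1, 1.4, -3.5, 0, 0, 0, -2.8], [-1, 1.4, -3.5, 0, 0, 0, -2.8], [-1, 1.4, -3.5, 0, 0, 0, -2.8], [-1, 1.2, -2.8, 0, 0, 0, -2.2], [-1, 0.5, -1.5, -1, 0, 0, -1], [-1, 0, 0, -2, 0, 0, 0], [-1, 0, 0, -2, 0, 0, 0], [-1, 0, 0, 0, 0, 0, 0], [-1, 0, 0, 0, 0, 0, 0]]]}}

```text
clock: 8.62
tool_pos: [0.4742, 0.0295, 0.0666]
orientation: [-90.0, 0.0, 1.6]
force: [0.2, -0.1, -0.4]
opening: 0.0151
```

```bash
python3 - <<'E'
from h import *
o=ctrl.get_obs(); print(o['clock'],o['tool_pos'],o['orientation'],o['force'],o['moment'],o['opening'])
import pickle
P={}
ims={}
for n in ['top','side','wrist']:
    P[n]=cam(n); ims[n]=ctrl.snapshot(n); cv2.imwrite(f'pics/{n}4.png',ims[n])
pickle.dump(P,open('p4.pkl','wb'))
out=np.zeros((600,800,3),np.uint8)
def crop(n,X,h,w,s):
    u,v=proj(P[n],X).astype(int); print(n,u,v,'origin',u-w,v-h); return cv2.resize(ims[n][max(0,v-h):v+h,max(0,u-w):u+w],None,fx=s,fy=s,interpolation=cv2.INTER_CUBIC)
a=crop('top',(.57,.03,.085),60,40,5); out[:a.shape[0],:a.shape[1]]=a
b=crop('side',(.57,.03,.085),60,40,5)[:600,:390]; out[:b.shape[0],405:405+b.shape[1]]=b
cv2.imwrite('pics/c4.png',out)
E
```

```text
8.625 [0.47420927 0.02947994 0.06659234] [-9.00209134e+01  2.34214257e-02  1.57202688e+00] [ 0.22774366 -0.13174364 -0.36431456] [-0.01897071 -0.09368184  0.00936597] 0.015108059453060964
top 338 197 origin 298 137
side 356 227 origin 316 167
```

View pics/c4.png

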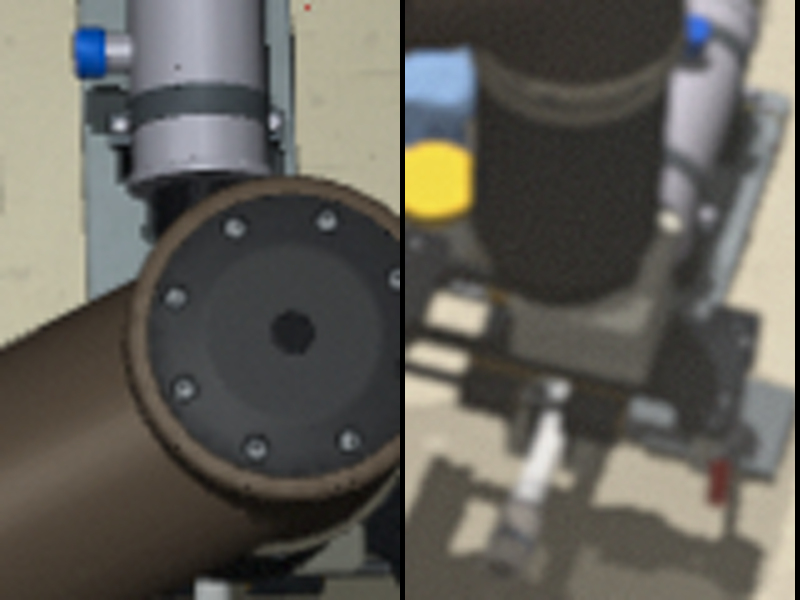

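The arm hides the mouth and lamp tip in both fixed views, and only the lamp's base shows in the side view, near (335,265). The wrist view of the held lamp will give the camera bias.

```bash
python3 - <<'E'
from h import *
import pickle
P=pickle.load(open('p4.pkl','rb'))['wrist']; im=cv2.imread('pics/wrist4.png')
g=np.array([.4742,.0295,.0859]); d=np.array([np.cos(np.radians(1.57)),np.sin(np.radians(1.57)),0])
for s in (-20,-30,-40,-55,-72.5,-90): print(s,proj(P,g+d*s/1000))
u,v=proj(P,g-d*.055).astype(int); print('origin',u-80,v-60)
cv2.imwrite('pics/c5.png',cv2.resize(im[v-60:v+60,u-80:u+80],None,fx=5,fy=5,interpolation=cv2.INTER_CUBIC))
E
```

```text
-20 [310.1355037  264.89936064]
-30 [310.14481739 239.73949314]
-40 [310.15445559 213.71321777]
-55 [310.16956449 172.93509655]
-72.5 [310.18826885 122.48807828]
-90 [310.20826247  68.60636218]
origin 230 112
```

View pics/c5.png

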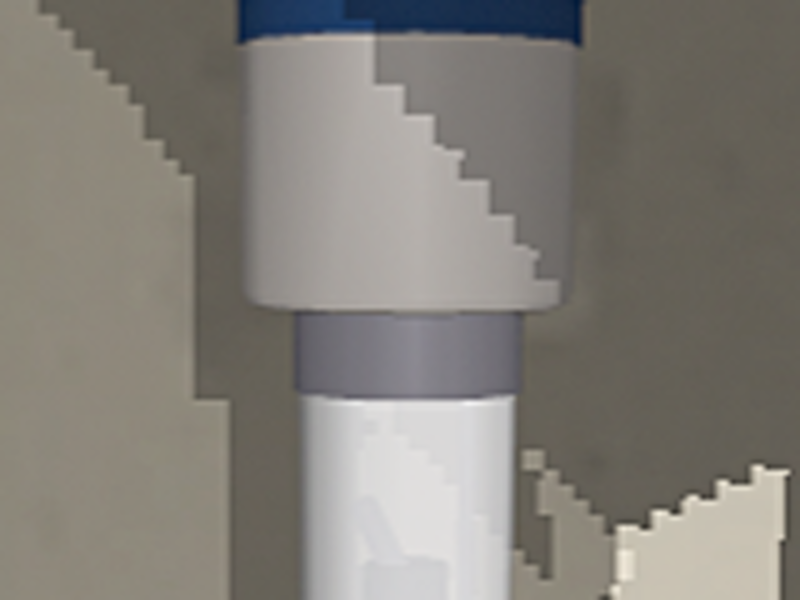

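Lamp is held level and parallel to the tool; the axis shows at u≈311.9 against 310.2 predicted, so the wrist camera reads about 0.6 mm too far to +y. Correcting and starting the insertion.

Emit:
{"api": "step_arm", "payload": {"rows": [[[-1, 0, -0.2, -0.1, 0, 0, 0], [-1, 0, 0, 0, 0, 0, 0], [-1, 0.5, 0.014, 0, 0, 0, 0], [-1, 0.5, 0.014, 0, 0, 0, 0], [-1, 0.5, 0.014, 0, 0, 0, 0], [-1, 0.5, 0.014, 0, 0, 0, 0], [-1, 0.3, 0.008, 0, 0, 0, 0], [-1, 0.3, 0.008, 0, 0, 0, 0], [-1, 0.3, 0.008, 0, 0, 0, 0], [-1, 0, 0, 0, 0, 0, 0]]]}}

```text
clock: 10.02
tool_pos: [0.5033, 0.0281, 0.0655]
orientation: [-90.0, 0.0, 1.5]
force: [0.2, 0.8, -1.1]
opening: 0.0147
```

```bash
cat > s.py <<'E'
from h import *
o=ctrl.get_obs(); print(o['clock'],o['tool_pos'].round(4),o['orientation'].round(2),o['force'].round(1),o['moment'].round(2),o['opening'])
E
python3 s.py
```

```text
10.025 [0.5033 0.0281 0.0655] [-90.     0.     1.53] [ 0.2  0.8 -1.1] [-0.02  0.04  0.04] 0.014729490474402264
```

Emit:
{"api": "step_arm", "payload": {"rows": [[[-1, 0.5, 0.014, 0, 0, 0, 0], [-1, 0.5, 0.014, 0, 0, 0, 0], [-1, 0.5, 0.014, 0, 0, 0, 0], [-1, 0.5, 0.014, 0, 0, 0, 0], [-1, 0.5, 0.014, 0, 0, 0, 0], [-1, 0.5, 0.014, 0, 0, 0, 0], [-1, 0, 0, 0, 0, 0, 0]]]}}

```text
clock: 10.9
tool_pos: [0.5336, 0.0289, 0.0655]
orientation: [-90.0, -0.0, 1.5]
force: [-0.5, 0.2, -1.2]
opening: 0.0149
```

```bash
python3 s.py
```

```text
10.9 [0.5336 0.0289 0.0655] [-90.    -0.     1.53] [-0.5  0.2 -1.2] [ 0.06  0.02 -0.03] 0.014869935063332396
```

Emit:
{"api": "step_arm", "payload": {"rows": [[[-1, 0.5, 0.014, 0, 0, 0, 0], [-1, 0.5, 0.014, 0, 0, 0, 0], [-1, 0.5, 0.014, 0, 0, 0, 0], [-1, 0.5, 0.014, 0, 0, 0, 0], [-1, 0.5, 0.014, 0, 0, 0, 0], [-1, 0.5, 0.014, 0, 0, 0, 0], [-1, 0.5, 0.014, 0, 0, 0, 0], [-1, 0.5, 0.014, 0, 0, 0, 0], [-1, 0.3, 0.008, 0, 0, 0, 0], [-1, 0, 0, 0, 0, 0, 0]]]}}

```text
clock: 12.15
tool_pos: [0.5763, 0.0301, 0.0655]
orientation: [-90.0, 0.0, 1.5]
force: [-0.3, -0.6, -0.8]
opening: 0.0151
```

```bash
python3 s.py; python3 - <<'E'
from h import *
c=cam('wrist'); im=ctrl.snapshot('wrist'); cv2.imwrite('pics/w6.png',im)
s=ctrl.snapshot('side'); sc=cam('side'); u,v=proj(sc,(.54,.03,.085)).astype(int); print('side origin',u-32,v-48)
out=np.zeros((600,800,3),np.uint8)
b=cv2.resize(s[v-48:v+48,u-32:u+32],None,fx=5,fy=5,interpolation=cv2.INTER_CUBIC); out[:480,:320]=b
out[:440,330:770]=cv2.resize(im[60:280,200:420],None,fx=2,fy=2); cv2.imwrite('pics/c6.png',out)
E
```

```text
12.15 [0.5763 0.0301 0.0655] [-9.00e+01  1.00e-02  1.53e+00] [-0.3 -0.6 -0.8] [-0.01  0.01 -0.03] 0.015114877395802306
side origin 321 187
```

View pics/c6.png

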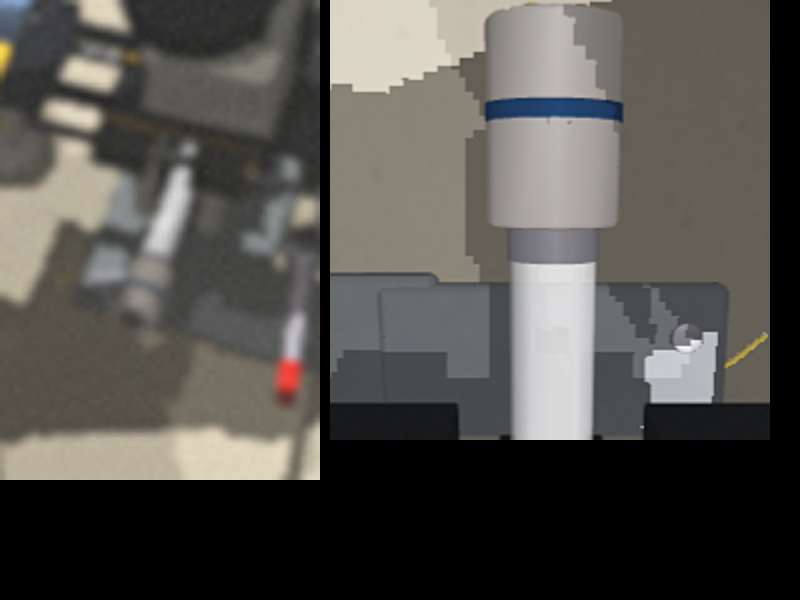

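The lamp moved with the gripper (shoulder still at row 174), is level, and shows no contact force. I release it, rise and move back over the base.

Emit:
{"api": "step_arm", "payload": {"rows": [[[-0.6, 0, 0, 0, 0, 0, 0], [-0.5, 0, 0, 0, 0, 0, 0], [-0.3, 0, 0, 0, 0, 0, 0], [-0.1, 0, 0, 0, 0, 0, 0], [0, 0, 0, 0, 0, 0, 0], [0, 0, 0, 0, 0, 0, 0], [0, 0, 0, 1, 0, 0, 0], [0, 0, 0, 2, 0, 0, 0], [0, 0, 0, 3, 0, 0, 0], [0, 0, 0, 3, 0, 0, 0]]]}}

```text
clock: 13.5
tool_pos: [0.5762, 0.0301, 0.1572]
orientation: [-90.0, -0.0, 1.5]
force: [0.7, -0.3, -0.4]
opening: 0.0439
```

Emit:
{"api": "step_arm", "payload": {"rows": [[[0, -2.6, -0.07, 0, 0, 0, 0], [0, -2.6, -0.07, 0, 0, 0, 0], [0, -2, -0.06, 0, 0, 0, 0], [0, 0, 0, 0, 0, 0, 0], [0, 0, 0, 0, 0, 0, 0]]]}}

```text
clock: 14.12
tool_pos: [0.505, 0.0283, 0.1563]
orientation: [-90.0, -0.1, 1.6]
force: [0.1, -0.2, -0.6]
opening: 0.0438
```

```bash
python3 s.py; python3 - <<'E'
from h import *
import pickle
c=cam('wrist'); im=ctrl.snapshot('wrist'); cv2.imwrite('pics/w7.png',im)
s=ctrl.snapshot('side'); sc=cam('side'); u,v=proj(sc,(.54,.03,.085)).astype(int); print('side origin',u-32,v-48)
pickle.dump((c,sc),open('p7.pkl','wb'))
out=np.zeros((600,800,3),np.uint8)
b=cv2.resize(s[v-48:v+48,u-32:u+32],None,fx=5,fy=5,interpolation=cv2.INTER_CUBIC); out[:480,:320]=b
out[:480,330:800]=cv2.resize(im[60:300,200:435],None,fx=2,fy=2); cv2.imwrite('pics/c7.png',out)
g=np.array([.504,.0281,.08]);print(proj(c,g),proj(c,g+[0.0175,0,.012]),proj(c,g-[0.0175,0,-.012]))
E
```

```text
14.125 [0.505  0.0283 0.1563] [-8.998e+01 -8.000e-02  1.560e+00] [ 0.1 -0.2 -0.6] [ 0.02 -0.01  0.03] 0.04381321516224943
side origin 321 187
[310.05443609 249.28410517] [309.2703663  281.42494335] [310.84668117 226.3657999 ]
```

View pics/c7.png

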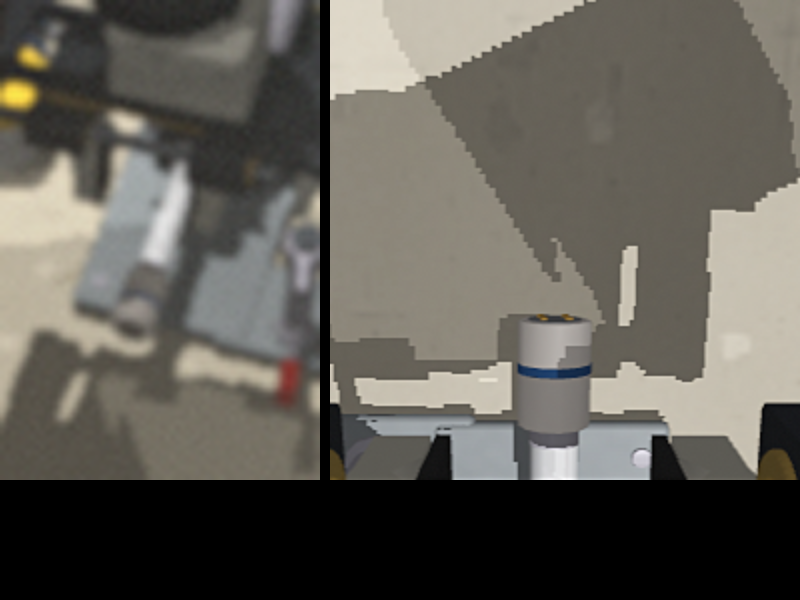

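The lamp stays in the sleeve with its base drooping. Base spans rows 221–276 in the wrist view, about 2–3 mm farther back than assumed. Descending to grip the base.

Emit:
{"api": "step_arm", "payload": {"rows": [[[0, -0.2, 0.05, -3, 0, 0, 0], [0, 0, 0, -3, 0, 0, 0], [0, 0, 0, -2, 0, 0, 0], [0, 0, 0, -1, 0, 0, 0], [0, 0, 0, -0.5, 0, 0, 0], [0, 0, 0, 0, 0, 0, 0], [-0.4, 0, 0, 0, 0, 0, 0], [-1, 0, 0, 0, 0, 0, 0], [-1, 0, 0, 0, 0, 0, 0], [-1, 0, 0, 0, 0, 0, 0], [-1, 0, 0, 0, 0, 0, 0], [-1, 0, 0, 0, 0, 0, 0]]]}}

```text
clock: 15.72
tool_pos: [0.5024, 0.0287, 0.0607]
orientation: [-90.0, -0.0, 1.5]
force: [1.1, 0.1, 1.7]
opening: 0.0223
```

```bash
python3 s.py
```

```text
15.725 [0.5024 0.0287 0.0607] [-9.00e+01 -2.00e-02  1.54e+00] [1.1 0.1 1.7] [ 0.05 -0.18  0.04] 0.02226468486307488
```

Emit:
{"api": "step_arm", "payload": {"rows": [[[-1, 0, 0, 0.15, 0, 0, 0], [-1, 0, 0, 0.15, 0, 0, 0], [-1, 0, 0, 0.15, 0, 0, 0], [-1, 0, 0, 0, 0, 0, 0], [-1, 0.3, 0.008, 0, 0, 0, 0], [-1, 0.3, 0.008, 0, 0, 0, 0], [-1, 0.4, 0.01, 0, 0, 0, 0], [-1, 0, 0, 0, 0, 0, 0]]]}}

```text
clock: 16.73
tool_pos: [0.5127, 0.029, 0.065]
orientation: [-90.0, -0.0, 1.5]
force: [-0.1, 0.1, -0.9]
opening: 0.0223
```

```bash
python3 s.py; python3 - <<'E'
from h import *
im=ctrl.snapshot('wrist'); cv2.imwrite('pics/w8.png',im)
E
```

```text
16.725 [0.5127 0.029  0.065 ] [-9.00e+01 -1.00e-02  1.53e+00] [-0.1  0.1 -0.9] [0.04 0.03 0.01] 0.022265070680006004
```

Emit:
{"api": "step_arm", "payload": {"rows": [[[-1, 0.5, 0.012, 0, 0, 0, 0], [-1, 0.5, 0.012, 0, 0, 0, 0], [-1, 0.5, 0.012, 0, 0, 0, 0], [-1, 0.5, 0.012, 0, 0, 0, 0], [-1, 0.5, 0.012, 0, 0, 0, 0], [-1, 0.5, 0.012, 0, 0, 0, 0], [-1, 0.5, 0.012, 0, 0, 0, 0], [-1, 0.5, 0.012, 0, 0, 0, 0], [-1, 0, 0, 0, 0, 0, 0]]]}}

```text
clock: 17.9
tool_pos: [0.5519, 0.0296, 0.0651]
orientation: [-90.0, 0.1, 1.5]
force: [-3.4, -1.4, 3.7]
opening: 0.022
```

```bash
python3 s.py
```

```text
17.9 [0.5519 0.0296 0.0651] [-9.002e+01  5.000e-02  1.530e+00] [-3.4 -1.4  3.7] [-0.42  1.48  0.06] 0.021992163446522234
```

Forces show the lamp still pitched slightly tip-up, so I ease by raising the base a little and turning the tip down.

Emit:
{"api": "step_arm", "payload": {"rows": [[[-1, 0, 0, 0.05, 0, 0.5, 0], [-1, 0, 0, 0.05, 0, 0.5, 0], [-1, 0, 0, 0, 0, 0, 0], [-1, 0, 0, 0, 0, 0, 0]]]}}

```text
clock: 18.4
tool_pos: [0.5524, 0.03, 0.066]
orientation: [-90.0, 1.0, 1.5]
force: [-0.9, 0.3, -1.7]
opening: 0.0219
```

```bash
python3 s.py
```

```text
18.4 [0.5524 0.03   0.066 ] [-89.97   0.98   1.53] [-0.9  0.3 -1.7] [-0.02 -0.05  0.03] 0.021891650115525112
```

Emit:
{"api": "step_arm", "payload": {"rows": [[[-1, 0.5, 0.012, 0, 0, 0, 0], [-1, 0.5, 0.012, 0, 0, 0, 0], [-1, 0.5, 0.012, 0, 0, 0, 0], [-1, 0.5, 0.012, 0, 0, 0, 0], [-1, 0, 0, 0, 0, 0, 0]]]}}

```text
clock: 19.02
tool_pos: [0.5723, 0.0301, 0.0662]
orientation: [-90.0, 1.0, 1.5]
force: [-3.1, -0.8, 4.4]
opening: 0.022
```

```bash
python3 s.py
```

```text
19.025 [0.5723 0.0301 0.0662] [-89.99   1.03   1.54] [-3.1 -0.8  4.4] [-0.27  1.05 -0.01] 0.022024375952982008
```

Emit:
{"api": "step_arm", "payload": {"rows": [[[-1, 0, 0, 0.05, 0, 0.4, 0], [-1, 0, 0, 0.03, 0, 0.4, 0], [-1, 0, 0, 0, 0, 0, 0], [-1, 0.3, 0.006, 0, 0, 0, 0], [-1, 0.3, 0.006, 0, 0, 0, 0], [-1, 0, 0, 0, 0, 0, 0]]]}}

```text
clock: 19.77
tool_pos: [0.5787, 0.0305, 0.0669]
orientation: [-89.9, 1.8, 1.5]
force: [0.8, -0.3, -0.0]
opening: 0.0219
```

```bash
python3 s.py
```

```text
19.775 [0.5787 0.0305 0.0669] [-89.95   1.77   1.54] [ 0.8 -0.3 -0. ] [-0.01 -0.2   0.  ] 0.021900472705626693
```

Emit:
{"api": "step_arm", "payload": {"rows": [[[-1, 0.2, 0.005, 0, 0, 0, 0], [-1, 0.2, 0.005, 0, 0, 0, 0], [-1, 0.2, 0.005, 0, 0, 0, 0], [-1, 0, 0, 0, 0, 0, 0]]]}}

```text
clock: 20.27
tool_pos: [0.5823, 0.0304, 0.0666]
orientation: [-90.0, 2.0, 1.5]
force: [-7.7, 2.2, 5.1]
opening: 0.022
```

```bash
python3 s.py
```

```text
20.275 [0.5823 0.0304 0.0666] [-89.97   2.01   1.52] [-7.7  2.2  5.1] [ 0.6   2.6  -0.01] 0.0219727983761912
```

Emit:
{"api": "step_arm", "payload": {"rows": [[[-1, 0, 0, 0.05, 0, 0.4, 0], [-1, 0, 0, 0.03, 0, 0.4, 0], [-1, 0, 0, 0, 0, 0, 0], [-1, 0, 0, 0, 0, 0, 0]]]}}

```text
clock: 20.78
tool_pos: [0.5821, 0.0304, 0.067]
orientation: [-90.0, 2.8, 1.5]
force: [-6.6, 1.5, 2.3]
opening: 0.022
```

```bash
python3 s.py
```

```text
20.775 [0.5821 0.0304 0.067 ] [-89.95   2.83   1.51] [-6.6  1.5  2.3] [ 0.5   2.12 -0.01] 0.021979576682944483
```

Emit:
{"api": "step_arm", "payload": {"rows": [[[-1, 0.15, 0.004, 0, 0, 0, 0], [-1, 0.15, 0.004, 0, 0, 0, 0], [-1, 0, 0, 0, 0, 0, 0], [-1, 0, 0, 0, 0, 0, 0]]]}}

```text
clock: 21.28
tool_pos: [0.5822, 0.0303, 0.0668]
orientation: [-90.0, 3.1, 1.5]
force: [-15.7, 4.5, 8.8]
opening: 0.022
```

```bash
python3 s.py
```

```text
21.275 [0.5822 0.0303 0.0668] [-89.97   3.11   1.49] [-15.7   4.5   8.8] [1.45 5.66 0.02] 0.021968216843358923
```

Firm stop at x=0.582, about where home is expected. Relaxing the push and looking to see whether it really is home.

Emit:
{"api": "step_arm", "payload": {"rows": [[[-1, -0.35, -0.01, 0, 0, 0, 0], [-1, 0, 0, 0, 0, 0, 0]]]}}

```text
clock: 21.52
tool_pos: [0.5821, 0.0304, 0.0673]
orientation: [-89.9, 2.8, 1.5]
force: [-6.1, 0.7, 1.9]
opening: 0.022
```

```bash
python3 s.py; python3 - <<'E'
from h import *
import pickle
c=cam('wrist'); im=ctrl.snapshot('wrist'); cv2.imwrite('pics/w9.png',im)
s=ctrl.snapshot('side'); sc=cam('side')
pickle.dump((c,sc),open('p9.pkl','wb'))
out=np.zeros((600,800,3),np.uint8)
u,v=proj(sc,(.58,.03,.085)).astype(int); print('side origin',u-32,v-48)
out[:576,:384]=cv2.resize(s[v-48:v+48,u-32:u+32],None,fx=6,fy=6,interpolation=cv2.INTER_CUBIC)
out[:400,395:795]=cv2.resize(im[190:290,260:360],None,fx=4,fy=4,interpolation=cv2.INTER_CUBIC); cv2.imwrite('pics/c9.png',out)
for x in (.5565,.5605,.5645,.5685): print(x,proj(c,(x,.03,.085)),proj(c,(x,.03,.097)),proj(sc,(x,.03,.097)))
E
```

```text
21.525 [0.5821 0.0304 0.0673] [-89.94   2.75   1.53] [-6.1  0.7  1.9] [ 0.48  2.17 -0.02] 0.021999586576953545
side origin 325 176
0.5565 [311.2129256  248.12206344] [311.3189419  255.16633488] [355.10176351 227.89705924]
0.5605 [310.93100062 258.13128741] [311.01201542 266.00177627] [355.55295185 226.8069971 ]
0.5645 [310.65203861 268.03580724] [310.70858761 276.714412  ] [356.00283165 225.7200469 ]
0.5685 [310.37598425 277.83757157] [310.40858772 287.30671502] [356.45140768 224.63619753]
```

View pics/c9.png

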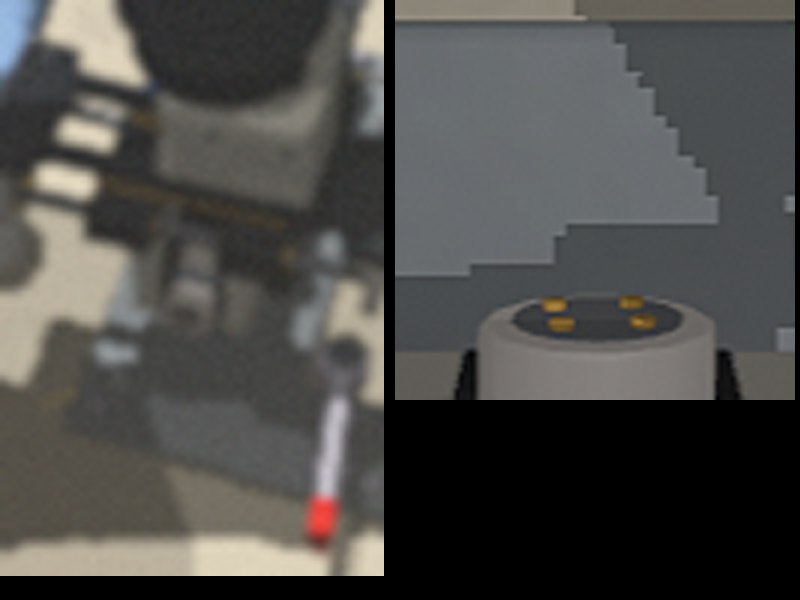

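```bash
python3 - <<'E'
from h import *
import pickle
c,sc=pickle.load(open('p9.pkl','rb'))
print('plate edge',atz(c,(310,195),.014),atz(c,(340,195),.014))
print('face',atz(c,(308.5,270.5),.085),atz(c,(308.5,277.5),.097))
v=pickle.load(open('w3.pkl','rb'))
Rr=lambda x,y:(220+(x-310)/3,60+y/3)
print('w3 plate edge',atz(v,Rr(600,324),.014), 'mouth',atz(v,Rr(613,470),.064),atz(v,Rr(613,490),.106))
E
```

```text
plate edge [0.54107909 0.02911432 0.014     ] [0.54062409 0.04604716 0.014     ]
face [0.56552372 0.02918138 0.085     ] [0.56481638 0.02920944 0.097     ]
w3 plate edge [0.54119454 0.02475576 0.014     ] mouth [0.60287234 0.03225658 0.064     ] [0.60381789 0.03115396 0.106     ]
```

Emit:
{"api": "step_arm", "payload": {"rows": [[[-0.4, 0, 0, 0, 0, 0, 0], [-0.2, 0, 0, 0, 0, 0, 0], [0, 0, 0, 0, 0, 0, 0], [0, 0, 0, 0, 0, 0, 0], [0, 0, 0, 1, 0, 0, 0], [0, 0, 0, 2, 0, -0.8, 0], [0, 0, 0, 3, 0, -1, 0], [0, 0, 0, 3, 0, -1, 0], [-1, -2.6, -0.07, 0, 0, 0, 0], [-1, -2.6, -0.07, 0, 0, 0, 0], [-1, 0, 0, 0, 0, 0, 0], [-1, 0, 0, 0, 0, 0, 0]]]}}

```text
clock: 23.12
tool_pos: [0.5324, 0.0294, 0.1591]
orientation: [-90.0, -0.3, 1.6]
force: [0.9, 0.2, -0.2]
opening: 0.009
```

Emit:
{"api": "step_arm", "payload": {"rows": [[[-1, 0, 0, -2, 0, 0, 0], [-1, 0, 0, -3, 0, 0, 0], [-1, 0, 0, -2.7, 0, 0, 0], [-1, 0, 0, 0, 0, 0, 0], [-1, 0.4, 0.01, 0, 0, 0, 0], [-1, 0.4, 0.01, 0, 0, 0, 0], [-1, 0.3, 0.01, 0, 0, 0, 0], [-1, 0.3, 0.01, 0, 0, 0, 0], [-1, 0, 0, 0, 0, 0, 0]]]}}

```text
clock: 24.25
tool_pos: [0.546, 0.0296, 0.0808]
orientation: [-90.0, -0.2, 1.5]
force: [0.4, 0.4, 0.0]
opening: 0.0005
```

```bash
python3 s.py
```

```text
24.25 [0.546  0.0296 0.0808] [-90.    -0.22   1.53] [0.4 0.4 0. ] [-0.04 -0.   -0.06] 0.00048345395490693186
```

Closing in on the base end in small steps.

Emit:
{"api": "step_arm", "payload": {"rows": [[[-1, 0.3, 0.008, 0, 0, 0, 0], [-1, 0.3, 0.008, 0, 0, 0, 0], [-1, 0.3, 0.008, 0, 0, 0, 0], [-1, 0.2, 0.005, 0, 0, 0, 0], [-1, 0, 0, 0, 0, 0, 0]]]}}

```text
clock: 24.88
tool_pos: [0.5541, 0.0293, 0.0798]
orientation: [-90.1, 0.1, 1.5]
force: [-7.9, 1.0, 3.2]
opening: 0.0005
```

```bash
python3 s.py
```

```text
24.875 [0.5541 0.0293 0.0798] [-90.05   0.1    1.49] [-7.9  1.   3.2] [0.39 2.82 0.06] 0.000531500076059643
```

Emit:
{"api": "step_arm", "payload": {"rows": [[[-1, 0.2, 0.005, 0, 0, 0, 0], [-1, 0.2, 0.005, 0, 0, 0, 0], [-1, 0, 0, 0, 0, 0, 0]]]}}

```text
clock: 25.25
tool_pos: [0.5542, 0.0289, 0.079]
orientation: [-90.1, 0.5, 1.4]
force: [-20.5, 3.2, 11.2]
opening: 0.0006
```

```bash
python3 s.py
```

```text
25.25 [0.5542 0.0289 0.079 ] [-90.1    0.48   1.45] [-20.5   3.2  11.2] [1.51 7.21 0.11] 0.0005533044821315106
```

A 20 N push moved the base by 0.1 mm, so the shoulder is against the nut. Backing off and rising.

Emit:
{"api": "step_arm", "payload": {"rows": [[[-1, -2, -0.05, 0, 0, 0, 0], [-1, -1, -0.03, 2, 0, 0, 0], [-1, 0, -1, 4, 0, 0, 0], [-1, 0, -1, 2, 0, 0, 0], [-1, 0, 0, 0, 0, 0, 0]]]}}

```text
clock: 25.88
tool_pos: [0.5318, 0.0091, 0.1625]
orientation: [-89.9, -0.4, 1.5]
force: [0.3, 0.1, -0.5]
opening: 0.0004
```

```bash
python3 s.py; python3 -c "
from plant import ctrl;print(ctrl.get_obs()['joint_pos'])"
```

```text
25.875 [0.5318 0.0091 0.1625] [-89.95  -0.41   1.51] [ 0.3  0.1 -0.5] [0.02 0.   0.  ] 0.00043679128992890083
[ 2.21866335e+01  9.90125052e+00 -2.29162052e+01  1.10415238e-01
 -5.67820985e+01 -1.10735894e+02]
```

Emit:
{"api": "step_arm", "payload": {"rows": [[[-1, -0.5, -0.5, 1, 0, 0, 9.8], [-1, -0.5, -1, 1, 0, 0, 9.8], [-1, -0.5, -1.1, 0, 0, 0, 9.8], [-1, -0.5, -1.1, 0, 0, 0, 9.8], [-1, -0.5, -1.1, 0, 0, 0, 9.8], [-1, -0.5, -1.1, 0, 0, 0, 9.8], [-1, -0.5, -1.2, 0, 0, 0, 9.8], [-1, -0.4, -1.2, 0, 0, 0, 9.8], [-1, -0.3, -1.2, 0, 0, 0, 9.8], [-1, 0, 0, 0, 0, 0, 0], [-1, 0, 0, 0, 0, 0, 0]]]}}

```text
clock: 27.25
tool_pos: [0.4887, -0.0856, 0.1802]
orientation: [-90.0, -0.2, 89.5]
force: [-0.8, -1.1, 0.2]
opening: 0.0001
```

```bash
python3 s.py
```

```text
27.25 [ 0.4887 -0.0856  0.1802] [-89.97  -0.2   89.5 ] [-0.8 -1.1  0.2] [0.03 0.05 0.04] 0.00011641282524237561
```

Emit:
{"api": "step_arm", "payload": {"rows": [[[-1, 0, 0, -3, 0, 0, 0], [-1, 0, 0, -3, 0, 0, 0], [-1, 0, 0, -3, 0, 0, 0], [-1, 0, 0, -1.8, 0, 0, 0], [-1, 0, 0, 0, 0, 0, 0], [-1, 0, 0.7, 0, 0, 0, 0], [-1, 0, 0.7, 0, 0, 0, 0], [-1, 0, 0.7, 0, 0, 0, 0], [-1, 0.1, 0.6, 0, 0, 0, 0], [-1, 0, 0, 0, 0, 0, 0]]]}}

```text
clock: 28.5
tool_pos: [0.4901, -0.0582, 0.0729]
orientation: [-90.0, -0.2, 89.8]
force: [0.2, 0.5, 0.2]
opening: 0.0005
```

```bash
python3 s.py
```

```text
28.5 [ 0.4901 -0.0582  0.0729] [-90.05  -0.21  89.78] [0.2 0.5 0.2] [ 0.02  0.11 -0.  ] 0.0004663758702485393
```

Emit:
{"api": "step_arm", "payload": {"rows": [[[-1, 0.1, 0.8, 0, 0, 0, 0], [-1, 0.2, 0.8, 0, 0, 0, 0], [-1, 0.2, 0.8, 0, 0, 0, 0], [-1, 0.5, 0.7, 0, 0, 0, 0], [-1, 0.5, 0.6, 0, 0, 0, 0], [-1, 0.6, 0.6, 0, 0, 0, 0], [-1, 0.6, 0.35, 0, 0, 0, 0], [-1, 0.5, 0.25, 0, 0, 0, 0], [-1, 0, 0, 0, 0, 0, 0]]]}}

```text
clock: 29.62
tool_pos: [0.5225, -0.0096, 0.0727]
orientation: [-90.1, -0.2, 89.7]
force: [-0.8, 0.6, 0.0]
opening: 0.0006
```

```bash
python3 s.py
```

```text
29.625 [ 0.5225 -0.0096  0.0727] [-90.05  -0.21  89.74] [-0.8  0.6  0. ] [-0.03  0.12 -0.06] 0.0005565483721628953
```

Emit:
{"api": "step_arm", "payload": {"rows": [[[-1, 0.4, 0.1, 0, 0, 0, 0], [-1, 0.4, 0.1, 0, 0, 0, 0], [-1, 0.3, 0, 0, 0, 0, 0], [-1, 0.2, 0, 0, 0, 0, 0], [-1, 0, 0, 0, 0, 0, 0]]]}}

```text
clock: 30.25
tool_pos: [0.535, -0.0078, 0.0727]
orientation: [-90.0, -0.2, 89.7]
force: [0.1, 0.4, 0.4]
opening: 0.0004
```

```bash
python3 s.py; python3 - <<'E'
from h import *
s=ctrl.snapshot('side'); cv2.imwrite('pics/s10.png',s)
hs=cv2.cvtColor(s,cv2.COLOR_BGR2HSV); m=((hs[...,0]<6)|(hs[...,0]>174))&(hs[...,1]>150)&(hs[...,2]>80)
n,_,st,ce=cv2.connectedComponentsWithStats(m.astype(np.uint8))
for i in range(1,n):
    if st[i,4]>8: print(st[i],ce[i],atz(cam('side'),ce[i],.09))
E
```

```text
30.25 [ 0.535  -0.0078  0.0727] [-90.03  -0.2   89.73] [0.1 0.4 0.4] [ 0.06  0.24 -0.02] 0.0004148904311704569
[262 166   9   9  74] [266.25675676 170.02702703] [0.6832491 0.3408595 0.09     ]
[303 174   6   3  11] [305.81818182 174.72727273] [0.70376907 0.22557869 0.09      ]
```

Emit:
{"api": "step_arm", "payload": {"rows": [[[-1, 0.2, 0, 0, 0, 0, 0], [-1, 0.2, 0, 0, 0, 0, 0], [-1, 0.2, 0, 0, 0, 0, 0], [-1, 0, 0, 0, 0, 0, 0]]]}}

```text
clock: 30.8
tool_pos: [0.539, -0.0079, 0.0724]
orientation: [-89.8, -0.2, 89.7]
force: [-7.5, 2.9, 4.6]
opening: 0.0001
```

```bash
python3 s.py
```

```text
30.8 [ 0.539  -0.0079  0.0724] [-89.82  -0.18  89.72] [-7.5  2.9  4.6] [1.13 2.73 0.14] 5.179361208968499e-05
```

Stopped by contact. Backing away, rising and clearing the view to check.

Emit:
{"api": "step_arm", "payload": {"rows": [[[-1, -1, 0, 0, 0, 0, 0], [-1, -3, -0.5, 0, 0, 0, 0], [-1, -1.5, -1, 3, 0, 0, 0], [-1, 0, -2, 5, 0, 0, 0], [-1, 0, -2, 5, 0, 0, 0], [-1, 0, -2, 5, 0, 0, 0], [-1, 0, -5, 2, 0, 0, 0], [-1, 0, -5, 2, 0, 0, 0], [-1, 0, -5, 0, 0, 0, 0], [-1, -1, -5, 0, 0, 0, 0], [-1, -2, -5, 0, 0, 0, 0], [-1, -2, -5, 0, 0, 0, 0]]]}}

```text
clock: 32.3
tool_pos: [0.435, -0.3845, 0.2927]
orientation: [-90.1, -0.2, 89.7]
force: [1.6, -0.1, 0.5]
opening: 0.0006
```

```bash
python3 s.py; python3 - <<'E'
from h import *
im=ctrl.snapshot('top'); cv2.imwrite('pics/t11.png',im); c=cam('top')
hs=cv2.cvtColor(im,cv2.COLOR_BGR2HSV); m=((hs[...,0]<6)|(hs[...,0]>174))&(hs[...,1]>150)&(hs[...,2]>80)
n,_,st,ce=cv2.connectedComponentsWithStats(m.astype(np.uint8))
for i in range(1,n):
    if st[i,4]>8: print(st[i],ce[i],atz(c,ce[i],.09))
out=np.zeros((600,800,3),np.uint8)
a=cv2.resize(im[165:250,310:400],None,fx=6,fy=6,interpolation=cv2.INTER_CUBIC); out[:510,:540]=a
b=cv2.resize(im[120:320:2,160:300:2],None,fx=3.5,fy=3.5)
out[:350,550:795]=b[:350,:245]
cv2.imwrite('pics/c11.png',out)
E
```

```text
32.3 [ 0.435  -0.3845  0.2927] [-90.05  -0.16  89.74] [ 1.6 -0.1  0.5] [-0.06 -0.08 -0.01] 0.0006459818849292808
[314 101   7   7  26] [316.30769231 104.26923077] [0.78217962 0.07815717 0.09      ]
[245 135  11   8  57] [250.05263158 138.61403509] [0.7021007 0.224892  0.09     ]
[196 153  16  15 186] [203.46236559 159.97311828] [0.65356637 0.32669798 0.09      ]
[329 201   8   5  39] [332.58974359 203.05128205] [0.5569999  0.04341446 0.09      ]
```

View pics/c11.png

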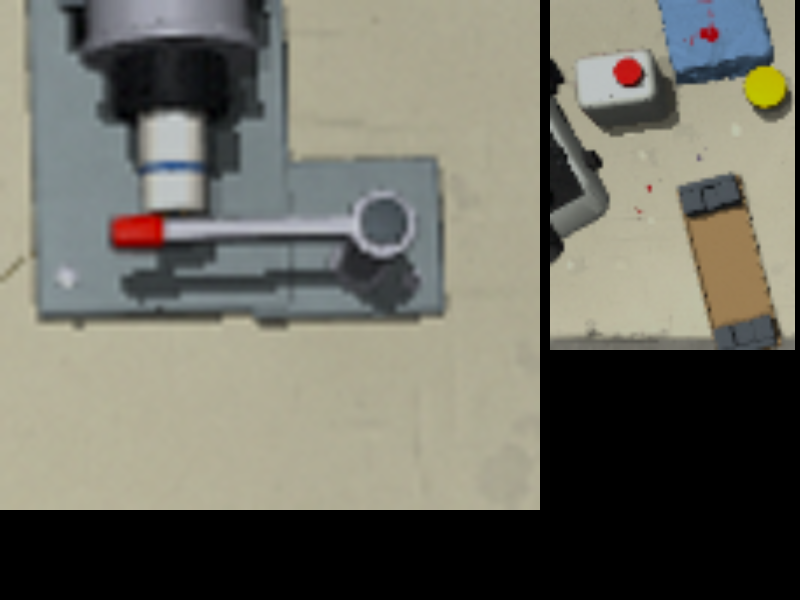

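The lamp is home with its base against the nut, the keeper is square behind it (tip at (333,203) in the top view), and the can and cup are unmoved. Handing in.

```bash
python3 - <<'E'
from h import *
a=cv2.imread('pics/top0.png').astype(int);b=cv2.imread('pics/t11.png').astype(int)
for n,(u,v,w) in dict(can=(198,168,25),cup=(283,170,14),tube=(472,284,20)).items(): print(n,abs(a-b)[v-w:v+w,u-w:u+w].mean().round(1))
print(ctrl.close_job())
E
```

```text
can 5.5
cup 4.8
tube 92.3
the job is handed in; nothing more can be done
None
```

The lamp is fitted in the steriliser and the keeper is shut behind its base. The job was handed in at about 32 s on the clock.

**What I did:** I lifted the lamp from its tray, slid it in about 82 mm and let go, and the sleeve carried it with the base drooping. I then gripped the white base, lifted it level and pushed it home. After letting go I pressed on the base's end with shut fingers, and finally swung the keeper shut.

**Last checks:**
- **Lamp home:** a 20 N push on the base end moved it only 0.1 mm. Its base-end position in the picture puts the shoulder at x ≈ 0.600. My mouth estimates range from 0.601 to 0.604, so they disagree by 1–4 mm. I took the hard stop, and the keeper closing, as proof that it is home.
- **Keeper:** the arm met its stop. The last top view shows it square across behind the base, with the red tip at about (0.557, 0.043).
- **Water can and cup:** both are unchanged between the first and last top views.
- **Sample tube not confirmed:** the first and last top views differ strongly at its place (92, against about 5 for the can and cup). I think that is the parked arm covering it, but I did not view that spot. The tool's path was planned away from it, with the gripper always well above the bench on that side.

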